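# Scan a bracket and hold it in the corner of the gauge plate

## Robot

A 7-joint arm with a two-finger parallel gripper is mounted at the origin on a cart in front of the work surface, level with it; the furniture and walls round the work are solid. World frame = base frame: x ahead of the robot, y to its left, z up, the work surface at z = 0. Lengths are in m, angles in rad, forces in N, time in s.
With the tool pointing down it reaches from about 0.35 to 0.9 m from the base axis. Payload 19.9 kg.
Tool frame: the origin (TCP) lies between the finger pads; the fingertips stand arm.tip_reach ahead of it and the grasp point (between the pads) lies 11 mm behind it (arm.tip_reach is the distance from the TCP to the fingertips, in m); z points along the fingers, x is the direction in which the jaws open and shut, and the axes are right-handed (so a half turn about z gives the same grasp; the last joint's range is limited). The gripper opens to 85 mm and grips with 20 to 120 N. Pads are 22 mm wide; open, the fingers measure 114 mm over their backs; the gripper's body (76 mm by 85 mm) begins 54 mm behind the grasp point. The pads swing forward as they close: fully open they stand 13 mm farther back than shut.
Start: joints at [1.143, 0.417, -0.01, 1.614, 0.005, 1.111, -0.053], TCP at [0.235, -0.579, 0.239] pointing down, gripper open.
Joint ranges: [-2.81, 2.81], [-0.39, 2.02], [-1.27, 1.25], [0.06, 2.57], [-1.19, 4.33], [0.19, 2], [-2.82, 2.82]. Speed limits (rad/s): [1.89, 1.89, 2.39, 2.39, 3.01, 3.01, 3.01].

## Interface

Orientations are given as a 3x3 rotation matrix whose columns are the frame's x, y, z axes.
In Python, from bench import arm, eyes gives the robot as it stands. The module is installed in compiled form; this text tells all that it offers.
- The arm moves only by the tool arm_command, never from a script. Its argument "steps" is a list of rows, each a list of 3 entries, a list of its own where there are three numbers: the shift along the tool's x, y, z in m, then the turn, a rotation vector about the tool's x, y, z in degrees, then the opening in per cent of the stroke, from 0 (shut) to 100 (fully open). In form: [[[dx, dy, dz], [rx, ry, rz], jaw], ...]. A call has 1 to 20 rows; each row shifts and turns the commanded pose from where the row before left it, along the tool's axes as they then stand; what a row does not reach is not made up. A row lasts 1/12 s, in which the tool goes at most 41.7 mm and 7.16 degrees, less where a joint would pass 70% of its speed; a pose out of reach is approached as far as the arm can. A call is refused whole if a number of a shift passes 0.0417 or a number of a turn 7.16, either way. A call with a gripper value outside its range is refused whole. The fingers move at their own pace and stop on an object; "force" is the grip in N (left out, the last holds). Time passes only in rows, so rows that do not move let the fingers close. It gives the time, the measured TCP pose, the force and the opening at its end, in the units of the state.
- arm.observe(): the state, without advancing time (a new reading comes with each control period).
- eyes.camera(name): name is "scene" or "top" or "wrist"; returns a dict with "img" (384x512x3 uint8, red, green, blue), "fov_y" (degrees; the focal length in pixels is half the picture's height over the tangent of half this angle, whatever the lens; pixels are square), "cx", "cy" (the principal point, pixels), "extrinsics" (4x4, takes a point from camera to world coordinates). Camera axes: x right, y down, z forward; pixel columns grow to the right and rows downward; lengths in m; the calibration is good to about 2 mm. The wrist camera is an equidistant fisheye: a pixel r from the principal point sees the ray r / f radians off the axis. A picture is of the moment at which its call begins. There is no depth.
- arm.finish_job(): hands the job in, once; it reports no verdict.
The state is a dict: "t": time; "qpos": joint angles; "qvel": joint speeds; "tau": joint torques, N m; "position": TCP position; "tool_rot": TCP orientation; "ft_force": force on the tool from outside, world axes, zero at the start; "wrist_torque": the same for the moment, N m; "opening": opening from 0.0 (shut) to 1.0 (fully open).
Only numpy, scipy, OpenCV 4.12 (cv2) and the standard library are available. Lean on these libraries where they do the work, as an engineer would, in place of code of your own. Each camera call takes 0.05 s, during which the arm holds its last target. There are 200 camera calls.

## Task

Take the pen-shaped code reader from its stand and scan the code on top of the bracket with the square post: hold the reader steady over the code for a good second, nose pointing straight down, about 8 cm above it, then put the reader back upright in its stand. Then pick up that bracket, set it flat on the gauge plate with its post side toward the dial gauge, and press it firmly into the corner so that it touches both fences at once and pushes the dial plunger in; the program finishes while still holding it pressed there for the reading. Leave the bracket with the round post and the other things on the bench where they are.

Things in the scene. Friction and masses are not known exactly. Their poses are not given: they have to be found in the camera images.
- square_bracket: loose aluminium bracket, 250 g: foot 72 (x) x 64 (y) x 14 mm with a square post 30 x 30 mm, top at 54 mm. Origin: centre of the foot's underside; z up. Post axis at x = +10 mm, y = 0: its +x face is 11 mm in from the foot's +x edge; two screw holes near the -x edge. Lift it by the post's y faces (17 mm of foot beside each). Seated: +x edge on the back fence, +y edge on the side fence
- code_label (a point): centre of the 18 mm paper label with a black matrix code on top of the square post, 54 mm above the bracket's underside; axes as the bracket's
- bracket_corner (a point): bottom corner of the bracket's foot where its +x and +y edges meet (36, 32, 0 mm from the bracket's origin); axes as the bracket's; it goes to plate_corner
- round_bracket: the other bracket: same foot and label, but a round post 30 mm across; to be left alone. Origin: centre of its underside. The two brackets may stand in either place
- code_reader: loose pen-shaped code reader, 148 mm long, 120 g, standing nose down in its stand. Origin: centre of the flat nose tip; z runs up along it, it looks along -z. Round black nose 26 mm across from z = 0 to 52 mm, the last 8 mm tapering to 23 mm; white body 30 (x) x 26 (y) mm from 50 to 136 mm, the place to grip; black cap to 148 mm; button on the -x face
- reader_window (a point): the reader's window, at the centre of its nose tip; axes as the reader's, it looks along -z. A scan needs the label within 12 mm of this axis and 35 to 130 mm away
- reader_stand: fixed charging stand: round foot 90 mm across with an upright cup in its middle, bore 30 mm widening to 41 mm at the rim, rim at 58 mm, cup floor at 12 mm. Origin: centre of the underside. The reader at home has its nose tip on the cup floor, so it must be lifted 46 mm to come clear
- gauge_plate: fixed dark ground steel plate 170 (x) x 150 (y) mm, top face at 12 mm, friction on it and the fences about 0.25. Origin: centre of the underside; z up. Its +x side carries the back fence and the dial gauge, its +y side the side fence. A clamp post, 56 mm above the bench, stands behind the back fence and carries the dial gauge, a 59 mm disc lying flat behind it, its top 60 mm above the bench
- plate_corner (a point): the corner where the faces of both fences meet on the plate's top face (50, 45, 12 mm from the plate's origin); axes as the plate's: the fences lie at +x and +y of it
- back_fence: fixed steel bar along the plate's y, 12 mm high above the plate, its face looks to the plate's -x; it runs from 2 to 106 mm on the -y side of the corner; origin: centre of its underside. The plunger reaches out over the plate in front of it, so set the bracket down 20 mm or more short of it and slide the foot in under the plunger
- side_fence: fixed steel bar along the plate's x, 12 mm high above the plate, its face looks to the plate's -y; it runs from 14 to 106 mm on the -x side of the corner; origin: centre of its underside
- plunger (a joint): travel of the dial gauge's spring plunger, m: 0 free, grows as pushed to the plate's +x, stop at 0.010. Its 6 mm ball tip is 34 mm above the plate's top, 28 mm to the -y side of the corner; free, it stands 15 mm in front of the back fence's face, to meet the +x face of the square post. About 0.004 with the bracket home; takes 1 to 1.5 N
- vial_3: loose glass vial with white cap, 23 x 23 x 56 mm, bystander; origin: centre of its underside
- filter_ring_1: loose optical filter in a knurled metal ring, 36 mm across, 12 mm high, bystander; origin: centre of its underside
- weight_0: loose brass check weight, 24 mm across, 22 mm high, bystander; origin: centre of its underside

How it is judged:
By the outcome, as a careful person would: the job done as asked, in the order asked, and still so for the second after the job is handed in, while the arm keeps its last pose, push and grip.
It also fails if it takes over 58 s, if anything falls off the work surface, if the arm or the gripper's body presses on something with over 40 N, if the wrist force passes 120 N, or if a joint passes its speed limit or range.

## Working session

There is one attempt and no reset: what is moved stays moved. The work goes in short steps, Python scripts to look and compute and a tool call to move; the robot and the scene stay as the last step left them, time stands still between calls to the robot, and variables do not carry over. Pictures are saved under pics/ and viewed, about 8 in all and at most 12, crops included, and the job is handed in when it is done.

Besides the shell and the picture viewer there is one more tool, called by a JSON object that holds its "op" and its "data", one argument or row to a line. arm_command: Moves the arm, as the interface text tells. Its arguments: {"type":"object","properties":{"steps":{"type":"array","items":{"type":"array"}},"force":{"type":"number"}},"required":["steps"]}

```bash
mkdir -p pics; cat > h.py <<'E'
from bench import arm, eyes
import numpy as np, cv2
def shot(name,fn=None):
    c=eyes.camera(name)
    if fn: cv2.imwrite('pics/'+fn,c['img'][:,:,::-1]); np.savez('pics/'+fn+'.npz',**c)
    return c
def load(fn):
    return np.load('pics/'+fn+'.npz')
def ray(c,u,v,fish=False):
    f=192/np.tan(np.radians(float(c['fov_y']))/2)
    x=u-float(c['cx']);y=v-float(c['cy'])
    if fish:
        r=np.hypot(x,y)+1e-9;t=r/f;d=np.array([x/r*np.sin(t),y/r*np.sin(t),np.cos(t)])
    else: d=np.array([x/f,y/f,1])
    E=c['extrinsics'];return E[:3,3],E[:3,:3]@d
def hit(c,u,v,z,fish=False):
    o,d=ray(c,u,v,fish);return o+d*(z-o[2])/d[2]
def proj(c,P,fish=False):
    E=c['extrinsics'];p=E[:3,:3].T@(np.array(P)-E[:3,3]);f=192/np.tan(np.radians(float(c['fov_y']))/2)
    if fish:
        r=np.hypot(p[0],p[1])+1e-12;t=np.arctan2(r,p[2]);q=p[:2]/r*t*f
    else:q=p[:2]/p[2]*f
    return q+[float(c['cx']),float(c['cy'])]
E
python3 - <<'E'
from h import *
a=shot('top','top0.png');b=shot('scene','scene0.png');w=shot('wrist','wr0.png')
for c in(a,b,w):print(c['fov_y'],c['cx'],c['cy'],c['extrinsics'].round(3).tolist())
s=arm.observe();print(s['t'],s['tool_rot'].round(3) if hasattr(s['tool_rot'],'round') else s['tool_rot'],arm.tip_reach)
cv2.imwrite('pics/top0b.png',cv2.resize(a['img'][:,:,::-1],(800,600),interpolation=cv2.INTER_CUBIC))
E
```

```text
42.8386837397591 250.53866248729219 189.80433323390966 [[-0.02, -0.996, 0.085, 0.486], [-1.0, 0.019, -0.005, -0.066], [0.003, -0.085, -0.996, 1.368], [0.0, 0.0, 0.0, 1.0]]
49.420341482724545 254.74167894117113 192.16729541611912 [[-0.789, -0.436, 0.432, 0.135], [-0.614, 0.563, -0.553, 0.522], [-0.002, -0.702, -0.712, 0.803], [0.0, 0.0, 0.0, 1.0]]
65.70646984690485 253.25500573920746 192.31962464288304 [[0.376, -0.891, -0.254, 0.299], [-0.927, -0.361, -0.103, -0.554], [-0.0, 0.274, -0.962, 0.373], [0.0, 0.0, 0.0, 1.0]]
0.15 [[ 0.376 -0.927 -0.   ]
 [-0.927 -0.376  0.001]
 [-0.001  0.    -1.   ]] 0.008
```

View pics/top0b.png

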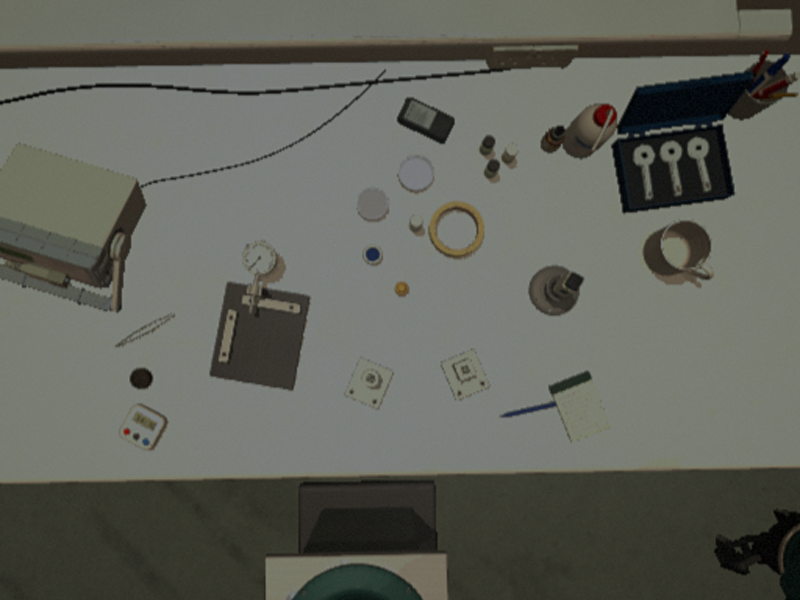

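View pics/scene0.png

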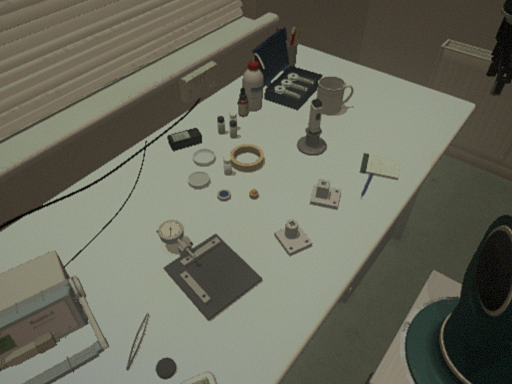

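The square bracket is the right one at (465,372) in the enlarged top view. The stand is at (554,290), the plate at (260,335) and the round bracket at (370,382). I'll enlarge the key areas next.

```bash
python3 - <<'E'
from h import *
im=cv2.imread('pics/top0.png')
im=cv2.convertScaleAbs(im,alpha=1.5)
a=cv2.resize(im[170:270,270:400],(780,600),interpolation=cv2.INTER_CUBIC)   # x6 
b=cv2.resize(im[145:255,125:205],(436,600),interpolation=cv2.INTER_CUBIC)   # 5.45
o=np.hstack([cv2.resize(im[160:262,278:380],(408,408),interpolation=cv2.INTER_CUBIC),cv2.resize(im[150:252,118:210],(368,408),interpolation=cv2.INTER_CUBIC)])
cv2.imwrite('pics/crop1.png',o)
c=load('top0.png')
for n,u,v,z in[('sq',465,370,.054),('rd',371,379,.054),('stand',554,290,0),('plate',260,335,.012)]:
    print(n,hit(c,u*.64,v*.64,z).round(3))
E
```

```text
sq [ 0.469 -0.196  0.054]
rd [ 0.457 -0.035  0.054]
stand [ 0.608 -0.365  0.   ]
plate [0.537 0.162 0.012]
```

View pics/crop1.png

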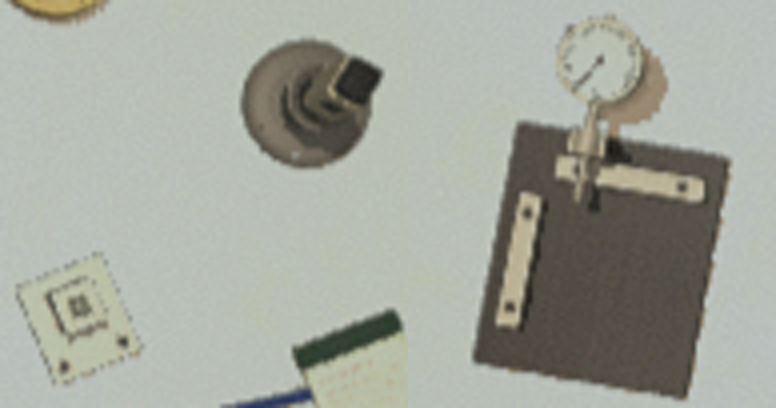

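The stand foot is centred at crop (306,104) and the reader cap at (357,82). The square bracket's foot corners are (16,288), (101,252), (142,350) and (62,385), with the screw holes toward the robot. The plate corners are (517,122), (730,158), (688,398) and (473,360). Both the dial and the back fence are on the far side.

```bash
python3 - <<'E'
from h import *
c=load('top0.png')
L=lambda u,v,z:hit(c,278+u/4-.4,160+v/4-.4,z)
R=lambda u,v,z:hit(c,118+(u-408)/4-.4,150+v/4-.4,z)
print('stand',L(306,104,.003),'cap',L(357,82,.16))
B=np.array([L(16,288,.014),L(101,252,.014),L(142,350,.014),L(62,385,.014)])
print(B.round(4),'ctr',B.mean(0),'label',L(79,306,.054))
x=(B[0]+B[1]-B[2]-B[3])/2;y=(B[0]+B[3]-B[1]-B[2])/2
print(np.linalg.norm(x),np.linalg.norm(y),np.degrees([np.arctan2(x[1],x[0]),np.arctan2(-y[0],y[1])]))
P=np.array([R(517,122,.012),R(730,158,.012),R(688,398,.012),R(473,360,.012)])
x=(P[0]+P[1]-P[2]-P[3])/2;y=(P[0]+P[3]-P[1]-P[2])/2;ct=P.mean(0)
print(ct,np.linalg.norm(x),np.linalg.norm(y),np.degrees([np.arctan2(x[1],x[0]),np.arctan2(-y[0],y[1])]))
a=np.arctan2(x[1]-y[0],x[0]+y[1]);Rz=np.array([[np.cos(a),-np.sin(a)],[np.sin(a),np.cos(a)]])
print('yaw',np.degrees(a),'corner',ct[:2]+Rz@[.05,.045])
print('tip tool', arm.observe()['opening'])
E
```

```text
stand [ 0.60813928 -0.362918    0.003     ] cap [ 0.60717113 -0.36092259  0.16      ]
[[ 0.4838 -0.1558  0.014 ]
 [ 0.5074 -0.2151  0.014 ]
 [ 0.4396 -0.2413  0.014 ]
 [ 0.4168 -0.1857  0.014 ]] ctr [ 0.46189575 -0.19948952  0.014     ] label [ 0.47102086 -0.19494626  0.054     ]
0.07295602242542712 0.06196408495981166 [22.63483333 21.96963301]
[0.53768519 0.16235978 0.012     ] 0.16742618550675786 0.1504766448844127 [-10.51681505 -10.9045713 ]
yaw -10.700356187249387 corner [0.59517105 0.19729367]
tip tool 0.9992406339393037
```

{"op": "arm_command", "data": {
  "steps": [
    [[-0.004, -0.0285, 0], [0, 0, 0], 100],
    [[-0.004, -0.0285, 0], [0, 0, 0], 100],
    [[-0.004, -0.0285, 0], [0, 0, 0], 100],
    [[-0.004, -0.0285, 0], [0, 0, 0], 100],
    [[-0.004, -0.0285, 0], [0, 0, 0], 100],
    [[-0.004, -0.0285, 0], [0, 0, 0], 100],
    [[-0.004, -0.0285, 0], [0, 0, 0], 100],
    [[-0.004, -0.0285, 0], [0, 0, 0], 100],
    [[-0.004, -0.0285, 0], [0, 0, 0], 100],
    [[-0.004, -0.0285, 0], [0, 0, 0], 100],
    [[-0.004, -0.0285, 0], [0, 0, 0], 100],
    [[-0.004, -0.0285, 0], [0, 0, 0], 100],
    [[-0.004, -0.0285, 0], [0, 0, 0], 100],
    [[-0.004, -0.0285, 0], [0, 0, 0], 100],
    [[-0.004, -0.0285, 0], [0, 0, 0], 100],
    [[0, 0, 0], [0, 0, 0], 100],
    [[0, 0, 0], [0, 0, 0], 100]
  ]
}}

```text
t: 1.57
position: [0.6099, -0.3609, 0.2384]
tool_rot: [[0.379, -0.925, -0.001], [-0.925, -0.379, 0.001], [-0.001, 0.0, -1.0]]
ft_force: [-0.9, -0.3, -0.7]
opening: 1.003
```

```bash
python3 - <<'E'
from h import *
w=shot('wrist','wr1.png')
s=arm.observe();print(s['t'],s['position'],s['qpos'])
im=cv2.convertScaleAbs(w['img'][:,:,::-1],alpha=1.4)
print([proj(w,p,1).round(0) for p in([.608,-.363,0],[.608,-.362,.16],[.471,-.195,.054])])
cv2.imwrite('pics/wr1b.png',cv2.resize(im,(768,576),interpolation=cv2.INTER_CUBIC))
E
```

```text
1.6167 [ 0.60872462 -0.36225299  0.23863914] [ 0.57337954  0.57419233 -0.12314301  1.37319014  0.07174019  1.19956567
 -0.74052818]
[array([253., 166.]), array([252., 205.]), array([ 93., 225.])]
```

View pics/wr1b.png

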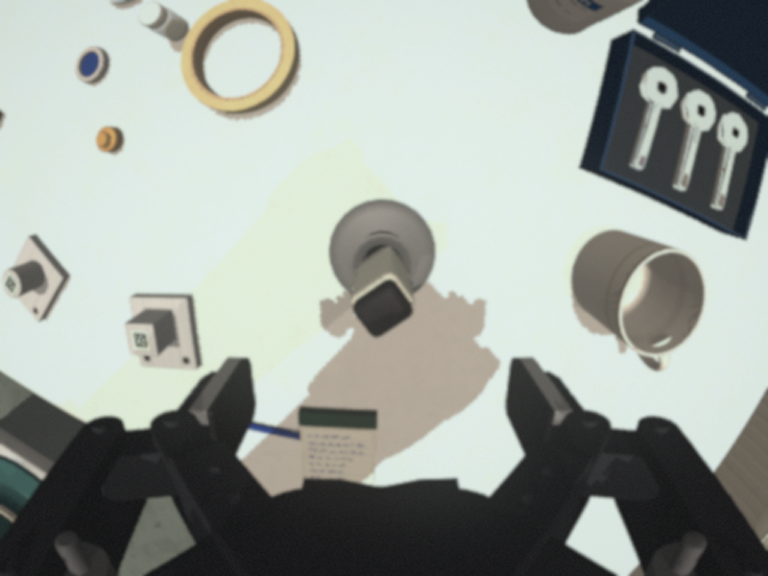

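The cap quad is at about (353,305), (393,278), (412,306) and (376,336), centred at (383,308) where predicted. The bracket stands at left, undisturbed.

```bash
python3 - <<'E'
from h import *
w=load('wr1.png')
im=cv2.convertScaleAbs(w['img'][170:240,215:295,::-1],alpha=1.6)
cv2.imwrite('pics/cr2.png',cv2.resize(im,(640,560),interpolation=cv2.INTER_CUBIC))
E
```

```text
(no output)
```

View pics/cr2.png

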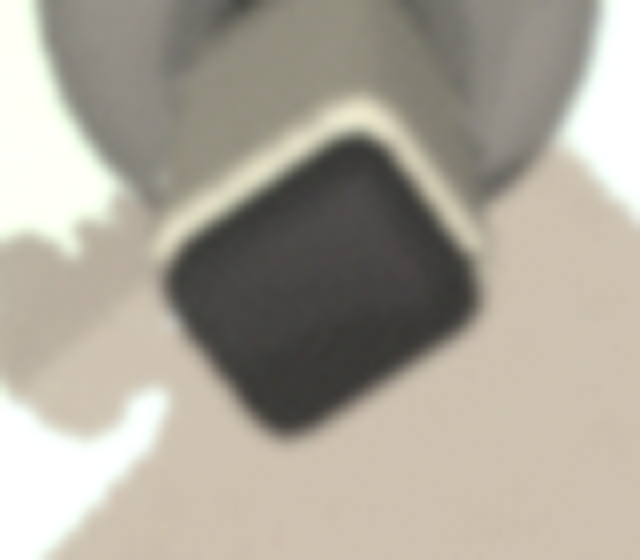

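The cap edges are: upper left (190,240)-(330,145), upper right (390,150)-(465,250), lower right (460,325)-(320,425), lower left (180,315)-(255,415).

```bash
python3 - <<'E'
from h import *
w=load('wr1.png')
H=lambda u,v:hit(w,215+u/8-.4,170+v/8-.4,.16,1)
E=[((190,240),(330,145)),((390,150),(465,250)),((460,325),(320,425)),((255,415),(180,315))]
S=[(H(*a)[:2],H(*b)[:2]) for a,b in E]
for a,b in S:
    d=b-a;print(np.degrees(np.arctan2(d[1],d[0])))
def x(i,j):
    (a,b),(c,d)=S[i],S[j];A=np.c_[b-a,-(d-c)];return a+(b-a)*np.linalg.solve(A,c-a)[0]
C=np.array([x(i,(i+1)%4) for i in range(4)]);print(C,C.mean(0),np.linalg.norm(np.diff(C,axis=0),axis=1))
R=arm.observe()['tool_rot'];print(np.degrees(np.arctan2(R[1][0],R[0][0])),arm.observe()['position'])
E
```

```text
-32.64882315770964
-121.47792346612952
149.73774547912353
56.90076733692387
[[ 0.62489226 -0.36174885]
 [ 0.61370872 -0.38001453]
 [ 0.59124607 -0.36690826]
 [ 0.60353127 -0.34806226]] [ 0.60834458 -0.36418347] [0.02141744 0.02600663 0.02249662]
-67.85122964560719 [ 0.60872462 -0.36225299  0.23863914]
```

{"op": "arm_command", "data": {
  "steps": [
    [[0, 0, 0.007], [0, 0, 6.65], 70],
    [[0, 0, 0.007], [0, 0, 6.65], 70],
    [[0, 0, 0.007], [0, 0, 6.65], 70],
    [[0, 0, 0.007], [0, 0, 6.65], 70],
    [[0, 0, 0.007], [0, 0, 6.65], 70],
    [[0, 0, 0.007], [0, 0, 6.65], 70],
    [[0, 0, 0.007], [0, 0, 6.65], 70],
    [[0, 0, 0.007], [0, 0, 6.65], 70],
    [[0.0015, 0, 0.0195], [0, 0, 0], 70],
    [[0, 0, 0.0195], [0, 0, 0], 70],
    [[0, 0, 0.0195], [0, 0, 0], 70],
    [[0, 0, 0.0195], [0, 0, 0], 70],
    [[0, 0, 0], [0, 0, 0], 70],
    [[0, 0, 0], [0, 0, 0], 0],
    [[0, 0, 0], [0, 0, 0], 0],
    [[0, 0, 0], [0, 0, 0], 0],
    [[0, 0, 0], [0, 0, 0], 0],
    [[0, 0, 0], [0, 0, 0], 0],
    [[0, 0, 0], [0, 0, 0], 0],
    [[0, 0, 0], [0, 0, 0], 0]
  ],
  "force": 40
}}

```text
t: 3.28
position: [0.6085, -0.3645, 0.107]
tool_rot: [[-0.517, -0.856, 0.002], [-0.856, 0.517, -0.001], [0.0, -0.002, -1.0]]
ft_force: [-1.7, -0.5, 7.2]
opening: 0.304
```

{"op": "arm_command", "data": {
  "steps": [
    [[0, 0, -0.012], [0, 0, 0], 0],
    [[0, 0, -0.0225], [0, 0, 0], 0],
    [[0, 0, -0.0225], [0, 0, 0], 0],
    [[0, 0, -0.0225], [0, 0, 0], 0],
    [[0, 0, -0.0225], [0, 0, 0], 0],
    [[0, 0, -0.0225], [0, 0, 0], 0],
    [[-0.0074, 0.0205, 0], [0, 0, 0], 0],
    [[-0.0074, 0.0205, 0], [0, 0, 0], 0],
    [[-0.0074, 0.0205, 0], [0, 0, 0], 0],
    [[-0.0074, 0.0205, 0], [0, 0, 0], 0],
    [[-0.0074, 0.0205, 0], [0, 0, 0], 0],
    [[-0.0074, 0.0205, 0], [0, 0, 0], 0],
    [[-0.0074, 0.0205, 0], [0, 0, 0], 0],
    [[-0.0074, 0.0205, 0], [0, 0, 0], 0],
    [[-0.0074, 0.0205, 0], [0, 0, 0], 0],
    [[-0.0074, 0.0205, 0], [0, 0, 0], 0],
    [[0, 0, 0], [0, 0, 0], 0],
    [[0, 0, 0], [0, 0, 0], 0],
    [[0, 0, 0], [0, 0, 0], 0]
  ]
}}

```text
t: 4.87
position: [0.4709, -0.195, 0.2307]
tool_rot: [[-0.517, -0.856, 0.001], [-0.856, 0.517, -0.001], [-0.0, -0.001, -1.0]]
ft_force: [0.4, -0.4, -0.7]
opening: 0.302
```

```bash
python3 - <<'E'
from h import *
w=shot('wrist','wr2.png')
s=arm.observe();print(s['t'],s['position'],s['tool_rot'],s['ft_force'],s['opening'],s['qpos'])
p=s['position']
for q in([p[0],p[1],p[2]-.095],[.471,-.195,.054]):print(proj(w,q,1)*1.5)
im=cv2.convertScaleAbs(w['img'][:,:,::-1],alpha=1.4)
cv2.imwrite('pics/wr2b.png',cv2.resize(im,(768,576),interpolation=cv2.INTER_CUBIC))
E
```

```text
4.9167 [ 0.47095019 -0.19517368  0.2304083 ] [[-5.16836988e-01 -8.56083467e-01  7.91295427e-04]
 [-8.56083831e-01  5.16836827e-01 -4.10985815e-04]
 [-5.71324567e-05 -8.89827890e-04 -9.99999602e-01]] [ 0.1281618  -0.03834451 -0.891265  ] 0.29765517158726257 [ 0.30004333  0.22033034  0.03717105  1.90835776 -0.00942841  1.01218924
 -1.77264174]
[377.07510553 296.24589672]
[377.50827409 263.42592665]
```

View pics/wr2b.png

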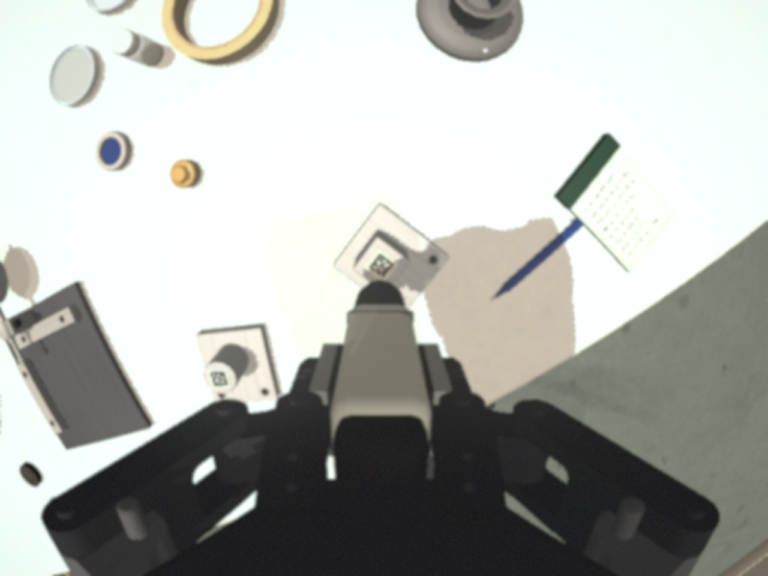

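Label and nose line up in the picture (label at (380,264), nose at (380,294), upright), at about 81 mm distance. I'll hold here for the scan, then go back.

{"op": "arm_command", "data": {
  "steps": [
    [[0, 0, 0], [0, 0, 0], 0],
    [[0, 0, 0], [0, 0, 0], 0],
    [[0, 0, 0], [0, 0, 0], 0],
    [[0, 0, 0], [0, 0, 0], 0],
    [[0, 0, 0], [0, 0, 0], 0],
    [[0, 0, 0], [0, 0, 0], 0],
    [[0, 0, 0], [0, 0, 0], 0],
    [[0, 0, 0], [0, 0, 0], 0],
    [[0, 0, 0], [0, 0, 0], 0],
    [[0, 0, 0], [0, 0, 0], 0],
    [[0, 0, 0], [0, 0, 0], 0],
    [[0, 0, 0], [0, 0, 0], 0],
    [[0, 0, 0], [0, 0, 0], 0],
    [[0, 0, 0], [0, 0, 0], 0],
    [[0, 0, 0], [0, 0, 0], 0],
    [[0, 0, 0], [0, 0, 0], 0],
    [[0, 0, 0], [0, 0, 0], 0],
    [[0, 0, 0], [0, 0, 0], 0]
  ]
}}

```text
t: 6.42
position: [0.4706, -0.1946, 0.2298]
tool_rot: [[-0.516, -0.856, -0.0], [-0.856, 0.516, 0.0], [0.0, 0.0, -1.0]]
ft_force: [-0.6, 1.0, -1.2]
opening: 0.299
```

{"op": "arm_command", "data": {
  "steps": [
    [[0.0074, -0.0205, 0], [0, 0, 0], 0],
    [[0.0074, -0.0205, 0], [0, 0, 0], 0],
    [[0.0074, -0.0205, 0], [0, 0, 0], 0],
    [[0.0074, -0.0205, 0], [0, 0, 0], 0],
    [[0.0074, -0.0205, 0], [0, 0, 0], 0],
    [[0.0074, -0.0205, 0], [0, 0, 0], 0],
    [[0.0074, -0.0205, 0], [0, 0, 0], 0],
    [[0.0074, -0.0205, 0], [0, 0, 0], 0],
    [[0.0074, -0.0205, 0], [0, 0, 0], 0],
    [[0.0074, -0.0205, 0], [0, 0, 0], 0],
    [[0, 0, 0], [0, 0, 0], 0],
    [[0, 0, 0.02], [0, 0, 0], 0],
    [[0, 0, 0.02], [0, 0, 0], 0],
    [[0, 0, 0.02], [0, 0, 0], 0],
    [[0, 0, 0], [0, 0, 0], 0],
    [[0, 0, 0], [0, 0, 0], 0]
  ]
}}

```text
t: 7.75
position: [0.6075, -0.3635, 0.1692]
tool_rot: [[-0.516, -0.856, -0.002], [-0.856, 0.516, 0.001], [0.0, 0.002, -1.0]]
ft_force: [0.7, -0.8, 0.1]
opening: 0.299
```

```bash
python3 - <<'E'
from h import *
s=arm.observe();print(s['t'],s['position'],s['tool_rot'],s['ft_force'])
E
```

```text
7.75 [ 0.60751691 -0.36348545  0.16924083] [[-5.16332754e-01 -8.56386450e-01 -1.65425628e-03]
 [-8.56388047e-01  5.16331835e-01  9.74140551e-04]
 [ 1.99044122e-05  1.91966598e-03 -9.99998157e-01]] [ 0.73133348 -0.78414501  0.1404139 ]
```

{"op": "arm_command", "data": {
  "steps": [
    [[0.0005, -0.0005, 0.01], [0, 0, 0], 0],
    [[0, 0, 0.01], [0, 0, 0], 0],
    [[0, 0, 0.01], [0, 0, 0], 0],
    [[0, 0, 0.01], [0, 0, 0], 0],
    [[0, 0, 0.01], [0, 0, 0], 0],
    [[0, 0, 0.0105], [0, 0, 0], 0],
    [[0, 0, 0], [0, 0, 0], 0],
    [[0, 0, 0], [0, 0, 0], 0]
  ]
}}

```text
t: 8.42
position: [0.6079, -0.3644, 0.1084]
tool_rot: [[-0.516, -0.856, -0.001], [-0.856, 0.516, 0.0], [0.0, 0.001, -1.0]]
ft_force: [0.2, -0.6, -1.5]
opening: 0.299
```

{"op": "arm_command", "data": {
  "steps": [
    [[0, 0, 0.0013], [0, 0, 0], 0],
    [[0, 0, 0], [0, 0, 0], 0],
    [[0, 0, 0], [0, 0, 0], 65],
    [[0, 0, 0], [0, 0, 0], 65],
    [[0, 0, 0], [0, 0, 0], 65],
    [[0, 0, 0], [0, 0, 0], 65],
    [[0, 0, 0], [0, 0, 0], 65],
    [[0, 0, 0], [0, 0, 0], 65],
    [[0, 0, -0.01], [0, 0, 0], 65],
    [[0, 0, -0.02], [0, 0, 0], 65],
    [[0, 0, -0.025], [0, 0, 0], 65],
    [[0, 0, -0.03], [0, 0, 0], 65],
    [[-0.0074, 0.0205, 0], [0, 0, 0], 65],
    [[-0.0074, 0.0205, 0], [0, 0, 0], 65],
    [[-0.0074, 0.0205, 0], [0, 0, 0], 65],
    [[-0.0074, 0.0205, 0], [0, 0, 0], 65]
  ]
}}

```text
t: 9.75
position: [0.5525, -0.2961, 0.1939]
tool_rot: [[-0.517, -0.856, 0.001], [-0.856, 0.517, -0.0], [-0.0, -0.001, -1.0]]
ft_force: [1.1, 0.2, 0.1]
opening: 0.65
```

{"op": "arm_command", "data": {
  "steps": [
    [[-0.0074, 0.0205, 0], [0, 0, 0], 65],
    [[-0.0074, 0.0205, 0], [0, 0, 0], 65],
    [[-0.0074, 0.0205, 0], [0, 0, 0], 65],
    [[-0.0074, 0.0205, 0], [0, 0, 0], 65],
    [[-0.0074, 0.0205, 0], [0, 0, 0], 65],
    [[-0.0074, 0.0205, 0], [0, 0, 0], 65],
    [[0, 0, 0.004], [0, 0, -6.66], 65],
    [[0, 0, 0.004], [0, 0, -6.66], 65],
    [[0, 0, 0.004], [0, 0, -6.66], 65],
    [[0, 0, 0.004], [0, 0, -6.66], 65],
    [[0, 0, 0.004], [0, 0, -6.66], 65],
    [[0, 0, 0.004], [0, 0, -6.66], 65],
    [[0, 0, 0.004], [0, 0, -6.66], 65],
    [[0, 0, 0.004], [0, 0, -6.66], 65],
    [[0, 0, 0], [0, 0, 0], 65],
    [[0, 0, 0], [0, 0, 0], 65]
  ]
}}

```text
t: 11.08
position: [0.4708, -0.1955, 0.1615]
tool_rot: [[0.374, -0.928, 0.0], [-0.928, -0.374, -0.0], [0.0, -0.0, -1.0]]
ft_force: [0.2, -0.2, 0.3]
opening: 0.649
```

```bash
python3 - <<'E'
from h import *
w=shot('wrist','wr3.png');s=shot('scene','scene3.png')
o=arm.observe();print(o['t'],o['position'],o['tool_rot'],o['ft_force'])
sc=load('scene3.png');print(proj(sc,[.608,-.363,.16]),proj(w,[.471,-.195,.054],1))
a=cv2.resize(cv2.convertScaleAbs(w['img'][60:360,100:400,::-1],alpha=1.4),(480,480),interpolation=cv2.INTER_CUBIC)
b=cv2.resize(cv2.convertScaleAbs(s['img'][70:200,260:340,::-1],alpha=1.6),(296,480),interpolation=cv2.INTER_CUBIC)
cv2.imwrite('pics/c3.png',np.hstack([a,b]))
E
```

```text
11.1833 [ 0.47091618 -0.19548579  0.1615426 ] [[ 3.73743277e-01 -9.27532042e-01  5.22903346e-04]
 [-9.27532087e-01 -3.73743441e-01 -2.59411042e-04]
 [ 4.36043750e-04 -3.88056499e-04 -9.99999830e-01]] [0.29449711 0.0219598  0.68500355]
[316.76418724 100.4041842 ] [251.26605388 191.14908974]
```

View pics/c3.png

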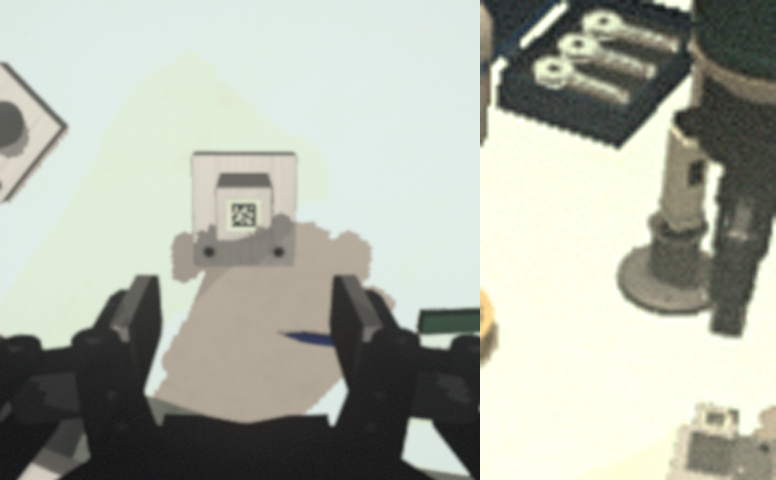

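The reader is upright in its stand in the scene crop. The label at (244,214) is about 2 mm off prediction and the jaw is square to the foot. Now grasping.

{"op": "arm_command", "data": {
  "steps": [
    [[0.0005, 0.0015, 0.018], [0, 0, 0], 65],
    [[0, 0, 0.018], [0, 0, 0], 65],
    [[0, 0, 0.018], [0, 0, 0], 65],
    [[0, 0, 0.018], [0, 0, 0], 65],
    [[0, 0, 0.018], [0, 0, 0], 65],
    [[0, 0, 0.018], [0, 0, 0], 65],
    [[0, 0, 0.018], [0, 0, 0], 65],
    [[0, 0, 0.0085], [0, 0, 0], 65],
    [[0, 0, 0], [0, 0, 0], 65],
    [[0, 0, 0], [0, 0, 0], 0],
    [[0, 0, 0], [0, 0, 0], 0],
    [[0, 0, 0], [0, 0, 0], 0],
    [[0, 0, 0], [0, 0, 0], 0],
    [[0, 0, 0], [0, 0, 0], 0],
    [[0, 0, 0], [0, 0, 0], 0],
    [[0, 0, 0], [0, 0, 0], 0],
    [[0, 0, 0], [0, 0, 0], 0]
  ],
  "force": 80
}}

```text
t: 12.6
position: [0.4703, -0.1966, 0.0277]
tool_rot: [[0.377, -0.926, 0.002], [-0.926, -0.377, -0.001], [0.001, -0.001, -1.0]]
ft_force: [-1.6, 1.1, 7.4]
opening: 0.339
```

{"op": "arm_command", "data": {
  "steps": [
    [[0, 0, -0.01], [0, 0, 0], 0],
    [[0, 0, -0.02], [0, 0, 0], 0],
    [[0, 0, -0.03], [0, 0, 0], 0],
    [[0, 0, -0.03], [0, 0, 0], 0],
    [[0, 0, -0.03], [0, 0, 0], 0],
    [[-0.0221, -0.0138, 0], [0, 0, 0], 0],
    [[-0.0221, -0.0138, 0], [0, 0, 0], 0],
    [[-0.0221, -0.0138, 0], [0, 0, 0], 0],
    [[-0.0221, -0.0138, 0], [0, 0, 0], 0],
    [[-0.0221, -0.0138, 0], [0, 0, 0], 0],
    [[-0.0221, -0.0138, 0], [0, 0, 0], 0],
    [[-0.0221, -0.0138, 0], [0, 0, 0], 0],
    [[-0.0221, -0.0138, 0], [0, 0, 0], 0],
    [[-0.0221, -0.0138, 0], [0, 0, 0], 0],
    [[-0.0221, -0.0138, 0], [0, 0, 0], 0],
    [[-0.0221, -0.0138, 0], [0, 0, 0], 0],
    [[-0.0221, -0.0138, 0], [0, 0, 0], 0],
    [[-0.0221, -0.0138, 0], [0, 0, 0], 0],
    [[-0.0221, -0.0138, 0], [0, 0, 0], 0]
  ]
}}

```text
t: 14.18
position: [0.5317, 0.1642, 0.1477]
tool_rot: [[0.377, -0.926, 0.001], [-0.926, -0.377, -0.0], [0.0, -0.001, -1.0]]
ft_force: [0.6, 0.5, -2.2]
opening: 0.343
```

{"op": "arm_command", "data": {
  "steps": [
    [[0, 0, 0], [0, 0, 6.52], 0],
    [[0, 0, 0], [0, 0, 6.52], 0],
    [[0, 0, 0], [0, 0, 6.52], 0],
    [[0, 0, 0], [0, 0, 6.52], 0],
    [[0, 0, 0], [0, 0, 6.52], 0],
    [[0, 0, 0], [0, 0, 0], 0],
    [[0, 0, 0], [0, 0, 0], 0],
    [[0, 0, 0], [0, 0, 0], 0]
  ]
}}

```text
t: 14.85
position: [0.5316, 0.1632, 0.147]
tool_rot: [[-0.177, -0.984, 0.0], [-0.984, 0.177, 0.0], [-0.0, -0.0, -1.0]]
ft_force: [0.8, -0.6, -1.5]
opening: 0.34
```

```bash
python3 - <<'E'
from h import *
w=shot('wrist','wr4.png')
o=arm.observe();print(o['t'],o['position'],o['tool_rot'],o['ft_force'],o['opening'])
print('corner',proj(w,[.5952,.1973,.012],1)*1.5,'corner top',proj(w,[.5952,.1973,.024],1)*1.5)
im=cv2.convertScaleAbs(w['img'][:,:,::-1],alpha=1.6)
cv2.imwrite('pics/wr4b.png',cv2.resize(im,(768,576),interpolation=cv2.INTER_CUBIC))
E
```

```text
14.9 [0.53161219 0.16306516 0.14688758] [[-1.77614421e-01 -9.84100131e-01  2.20797494e-04]
 [-9.84100135e-01  1.77614460e-01  1.69134631e-04]
 [-2.05662240e-04 -1.87246094e-04 -9.99999961e-01]] [ 0.16222378  0.14053094 -1.42561925] 0.3407893479671948
corner [303.02543269 186.74543379] corner top [299.55052317 187.79072997]
```

View pics/wr4b.png

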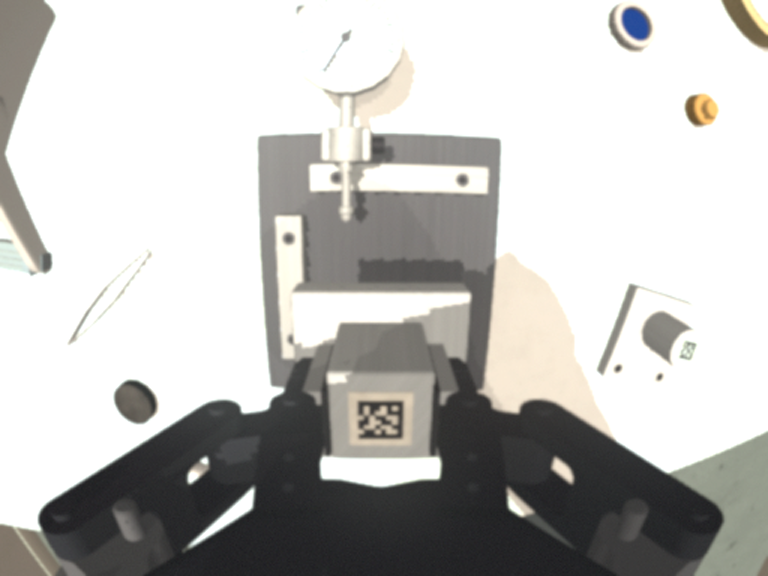

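The side fence face is at u≈304 (v 215), and the back fence face edge runs (310,192)-(488,194) with screw holes at (337,178) and (462,180). The bracket's top front edge runs (293,288)-(470,287), so it is level and parallel.

```bash
python3 - <<'E'
from h import *
w=load('wr4.png')
H=lambda u,v,z:hit(w,u/1.5-.2,v/1.5-.2,z,1)[:2]
def ang(a,b):
    d=a-b;return np.degrees(np.arctan2(-d[0],d[1])),np.linalg.norm(d)
for z,a,b in[(.024,(337,178),(462,180)),(.024,(310,192),(488,194)),(.012,(259,136),(500,140)),(.133,(293,288),(470,287))]:
    print(ang(H(*a,z),H(*b,z)))
A=H(304,216,.024);B=H(302,300,.024);print('side',A,B,ang(A,B)[0])
C=H(310,192,.024);D=H(488,194,.024)
M=np.c_[B-A,-(D-C)];print('corner',A+(B-A)*np.linalg.solve(M,C-A)[0])
t=np.radians(-10.4);x=np.array([np.cos(t),np.sin(t)])
E1=H(293,288,.1335);E2=H(470,287,.1335);p=np.array([.5316,.1631])
print('front edge ahead of TCP',(E1-p)@x,(E2-p)@x,'y',(E1-p)@[-x[1],x[0]],(E2-p)@[-x[1],x[0]])
E
```

```text
(np.float64(-10.743360466473497), np.float64(0.07213473634936171))
(np.float64(-10.525544101845243), np.float64(0.10378903947746997))
(np.float64(-11.217737755615017), np.float64(0.14672290347959152))
(np.float64(-9.89768674768436), np.float64(0.062123113604733354))
side [0.57864228 0.19821394] [0.52868661 0.21055631] -103.87794893188968
corner [0.59229779 0.19484012]
front edge ahead of TCP 0.027136981782552944 0.027679778204760485 y 0.028998660024763572 -0.03291319914404359
```

{"op": "arm_command", "data": {
  "steps": [
    [[0, 0, 0.02], [0, 0, 0.5], 0],
    [[0, 0, 0.02], [0, 0, 0], 0],
    [[0, 0, 0.02], [0, 0, 0], 0],
    [[0, 0, 0.02], [0, 0, 0], 0],
    [[0, 0, 0.015], [0, 0, 0], 0],
    [[0, 0, 0.009], [0, 0, 0], 0],
    [[0, 0, 0], [0, 0, 0], 0],
    [[0, 0, 0.001], [0, 0, 0], 0],
    [[0, 0, 0.001], [0, 0, 0], 0],
    [[0, 0, 0], [0, 0, 0], 0],
    [[0, 0, 0], [0, 0, 0], 0]
  ]
}}

```text
t: 15.82
position: [0.532, 0.1632, 0.0412]
tool_rot: [[-0.189, -0.982, 0.001], [-0.982, 0.189, 0.0], [-0.001, -0.001, -1.0]]
ft_force: [-0.1, 0.4, -1.3]
opening: 0.335
```

{"op": "arm_command", "data": {
  "steps": [
    [[0, 0, 0.001], [0, 0, 0], 0],
    [[0, 0, 0.001], [0, 0, 0], 0],
    [[0, 0, 0], [0, 0, 0], 0],
    [[0, 0, 0], [0, 0, 0], 0]
  ]
}}

```text
t: 16.15
position: [0.5324, 0.1634, 0.0397]
tool_rot: [[-0.189, -0.982, 0.002], [-0.982, 0.189, 0.001], [-0.001, -0.002, -1.0]]
ft_force: [-2.9, -0.5, 16.5]
opening: 0.339
```

{"op": "arm_command", "data": {
  "steps": [
    [[0, 0, -0.0004], [0, 0, 0], 0],
    [[0, -0.006, 0], [0, 0, 0], 0],
    [[0, -0.006, 0], [0, 0, 0], 0],
    [[0, -0.006, 0], [0, 0, 0], 0],
    [[0, -0.006, 0], [0, 0, 0], 0],
    [[-0.003, 0, 0], [0, 0, 0], 0],
    [[-0.003, 0, 0], [0, 0, 0], 0],
    [[-0.003, 0, 0], [0, 0, 0], 0],
    [[0, 0, 0], [0, 0, 0], 0],
    [[0, 0, 0], [0, 0, 0], 0]
  ]
}}

```text
t: 16.98
position: [0.5577, 0.1679, 0.0398]
tool_rot: [[-0.189, -0.982, 0.002], [-0.982, 0.189, 0.001], [-0.001, -0.002, -1.0]]
ft_force: [0.5, 0.6, 8.1]
opening: 0.339
```

{"op": "arm_command", "data": {
  "steps": [
    [[-0.001, 0, 0], [0, 0, 0], 0],
    [[-0.001, 0, 0], [0, 0, 0], 0],
    [[-0.001, 0, 0], [0, 0, 0], 0],
    [[0, 0, 0], [0, 0, 0], 0],
    [[0, 0, 0], [0, 0, 0], 0]
  ]
}}

```text
t: 17.4
position: [0.5582, 0.1704, 0.0397]
tool_rot: [[-0.189, -0.982, 0.001], [-0.982, 0.189, 0.0], [-0.0, -0.001, -1.0]]
ft_force: [-0.9, -1.6, 10.0]
opening: 0.336
```

{"op": "arm_command", "data": {
  "steps": [
    [[0, -0.0015, 0], [0, 0, 0], 0],
    [[0, -0.0015, 0], [0, 0, 0], 0],
    [[0, 0, 0], [0, 0, 0], 0],
    [[0, 0, 0], [0, 0, 0], 0]
  ]
}}

```text
t: 17.73
position: [0.561, 0.1701, 0.0398]
tool_rot: [[-0.189, -0.982, 0.001], [-0.982, 0.189, 0.001], [-0.001, -0.001, -1.0]]
ft_force: [-1.4, 0.5, 9.8]
opening: 0.344
```

{"op": "arm_command", "data": {
  "steps": [
    [[-0.0005, 0, 0], [0, 0, 0], 0],
    [[-0.0005, 0, 0], [0, 0, 0], 0],
    [[-0.0005, 0, 0], [0, 0, 0], 0],
    [[0, 0, 0], [0, 0, 0], 0],
    [[0, 0, 0], [0, 0, 0], 0]
  ]
}}

```text
t: 18.15
position: [0.5613, 0.1711, 0.0397]
tool_rot: [[-0.189, -0.982, 0.001], [-0.982, 0.189, 0.0], [-0.0, -0.001, -1.0]]
ft_force: [-2.5, -1.7, 10.3]
opening: 0.341
```

{"op": "arm_command", "data": {
  "steps": [
    [[0, -0.0005, 0], [0, 0, 0], 0],
    [[0, -0.0005, 0], [0, 0, 0], 0],
    [[0, -0.0005, 0], [0, 0, 0], 0],
    [[0, 0, 0], [0, 0, 0], 0],
    [[0, 0, 0], [0, 0, 0], 0]
  ]
}}

```text
t: 18.57
position: [0.562, 0.1712, 0.0397]
tool_rot: [[-0.189, -0.982, -0.0], [-0.982, 0.189, 0.0], [-0.0, 0.0, -1.0]]
ft_force: [-8.2, -1.5, 15.5]
opening: 0.338
```

{"op": "arm_command", "data": {
  "steps": [
    [[-0.0005, 0, 0], [0, 0, 0], 0],
    [[-0.0005, 0, 0], [0, 0, 0], 0],
    [[-0.0005, 0, 0], [0, 0, 0], 0],
    [[0, 0, 0], [0, 0, 0], 0],
    [[0, 0, 0], [0, 0, 0], 0]
  ]
}}

```text
t: 18.98
position: [0.5622, 0.1723, 0.0397]
tool_rot: [[-0.189, -0.982, -0.0], [-0.982, 0.189, -0.0], [0.0, 0.0, -1.0]]
ft_force: [-9.5, -4.1, 16.7]
opening: 0.342
```

{"op": "arm_command", "data": {
  "steps": [
    [[-0.0005, 0, -0.0003], [0, 0, 0], 0],
    [[-0.0005, 0, 0], [0, 0, 0], 0],
    [[-0.0005, 0, 0], [0, 0, 0], 0],
    [[0, 0, 0], [0, 0, 0], 0],
    [[0, 0, 0], [0, 0, 0], 0]
  ]
}}

```text
t: 19.4
position: [0.5622, 0.1724, 0.0397]
tool_rot: [[-0.19, -0.982, -0.002], [-0.982, 0.19, -0.002], [0.002, 0.001, -1.0]]
ft_force: [-10.2, -9.8, 18.7]
opening: 0.341
```

{"op": "arm_command", "data": {
  "steps": [
    [[0, -0.0005, 0], [0, 0, 0], 0],
    [[0, -0.0005, 0], [0, 0, 0], 0],
    [[0, -0.0005, 0], [0, 0, 0], 0],
    [[0, 0, 0], [0, 0, 0], 0],
    [[0, 0, 0], [0, 0, 0], 0]
  ]
}}

```text
t: 19.82
position: [0.5624, 0.1724, 0.0398]
tool_rot: [[-0.189, -0.982, -0.004], [-0.982, 0.189, -0.002], [0.003, 0.004, -1.0]]
ft_force: [-22.0, -10.5, 28.6]
opening: 0.345
```

```bash
python3 - <<'E'
from h import *
w=shot('wrist','wr5.png');t=shot('top')
o=arm.observe();print(o['t'],o['position'],o['tool_rot'],o['ft_force'],o['wrist_torque'],o['opening'])
im=cv2.convertScaleAbs(w['img'][100:330,130:380,::-1],alpha=1.6)
cv2.imwrite('pics/wr5b.png',cv2.resize(im,(652,600),interpolation=cv2.INTER_CUBIC))
E
```

```text
19.9167 [0.56236123 0.17236337 0.03980898] [[-0.1894272  -0.98188668 -0.00398566]
 [-0.98189023  0.1894371  -0.00227097]
 [ 0.00298486  0.0034833  -0.99998948]] [-21.39808132 -10.34630931  29.00230429] [-1.95422572  4.34975704  0.29954884] 0.3381826541219503
```

View pics/wr5b.png

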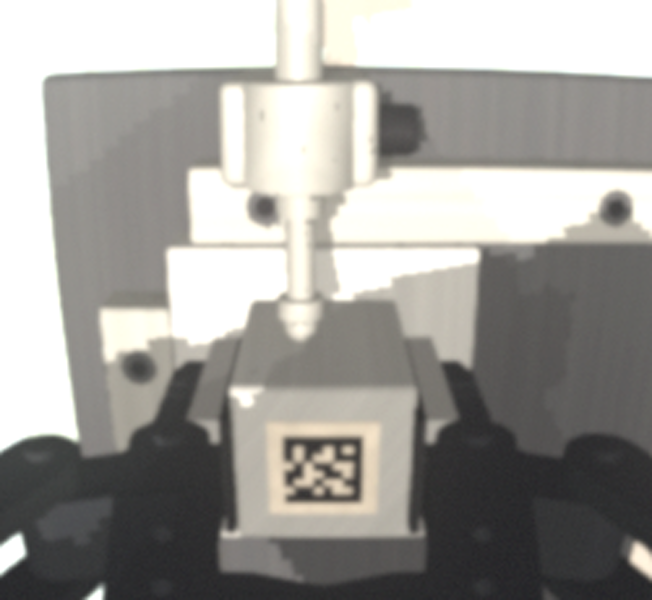

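The bracket's far edge meets the back fence at v≈245 with no gap. Its left edge is on the side fence at u≈168, and the plunger ball is on the post face. I'll ease the down-force a little and watch it hold.

{"op": "arm_command", "data": {
  "steps": [
    [[-0.0005, 0, -0.0004], [0, 0, 0], 0],
    [[0, 0, 0], [0, 0, 0], 0],
    [[0, 0, 0], [0, 0, 0], 0],
    [[0, 0, 0], [0, 0, 0], 0],
    [[0, 0, 0], [0, 0, 0], 0],
    [[0, 0, 0], [0, 0, 0], 0],
    [[0, 0, 0], [0, 0, 0], 0],
    [[0, 0, 0], [0, 0, 0], 0],
    [[0, 0, 0], [0, 0, 0], 0],
    [[0, 0, 0], [0, 0, 0], 0],
    [[0, 0, 0], [0, 0, 0], 0],
    [[0, 0, 0], [0, 0, 0], 0]
  ]
}}

```text
t: 20.92
position: [0.5624, 0.1724, 0.0399]
tool_rot: [[-0.19, -0.982, -0.004], [-0.982, 0.19, -0.003], [0.004, 0.004, -1.0]]
ft_force: [-20.1, -11.9, 22.9]
opening: 0.343
```

```bash
python3 - <<'E'
from h import *
w=shot('wrist','wr6.png');s=shot('scene','scene6.png')
o=arm.observe();print(o['t'],o['position'],o['tool_rot'],o['ft_force'],o['wrist_torque'],o['opening'])
b=np.load('pics/wr4.png.npz')['img'];
dial=lambda i,r:cv2.resize(cv2.convertScaleAbs(i[r][:,:,::-1],alpha=1.5),(380,380),interpolation=cv2.INTER_CUBIC)
a0=load('scene3.png')['img'];
A=cv2.resize(cv2.convertScaleAbs(w['img'][130:250,170:330,::-1],alpha=1.6),(400,300),interpolation=cv2.INTER_CUBIC)
B=cv2.resize(cv2.convertScaleAbs(s['img'][60:300,130:380,::-1],alpha=1.6),(390,300),interpolation=cv2.INTER_CUBIC)
C=cv2.resize(cv2.convertScaleAbs(a0[205:265,140:220,::-1],alpha=1.6),(400,300),interpolation=cv2.INTER_CUBIC)
D=cv2.resize(cv2.convertScaleAbs(s['img'][205:265,140:220,::-1],alpha=1.6),(390,300),interpolation=cv2.INTER_CUBIC)
cv2.imwrite('pics/c6.png',np.vstack([np.hstack([A,B]),np.hstack([C,D])]))
E
```

```text
21.0167 [0.56237833 0.17241486 0.03983772] [[-0.18958055 -0.98185581 -0.00428692]
 [-0.98185866  0.18959339 -0.00281428]
 [ 0.00357599  0.00367561 -0.99998685]] [-19.31038176 -11.22123841  23.43296116] [-2.3922539   3.97192122  0.38918112] 0.3381879013040868
```

View pics/c6.png

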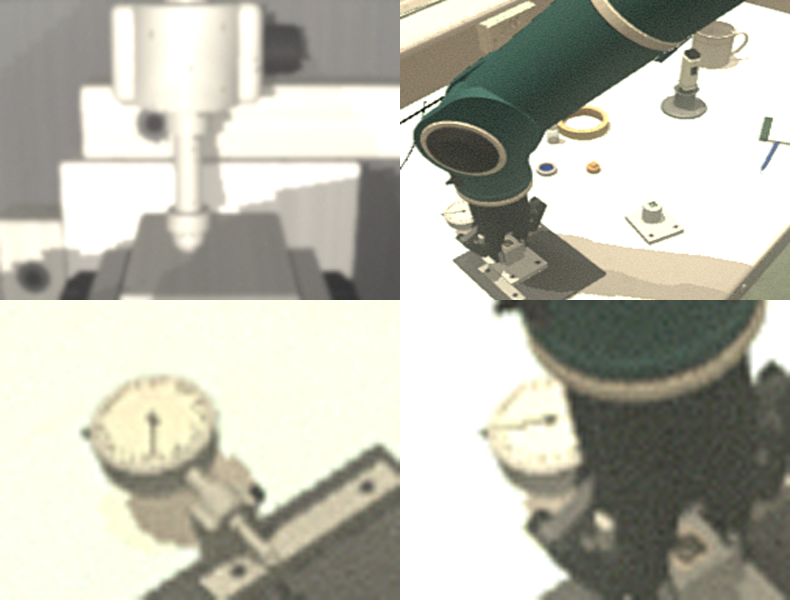

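The dial needle has swung from pointing down to pointing left, so the plunger is pushed in. Both edges are flush, the reader is upright in its stand and the other things are undisturbed.

```bash
python3 -c "
from h import *
print(arm.finish_job())"
```

```text
the job is handed in; nothing more can be done
None
```

The job is done and handed in at about 21 s of the 58 s allowed.

- **Scan:** I held the reader nose down, about 8 cm above the label on the square-post bracket, for about 1.5 s. The nose was about 1–2 mm off the label's centre. There is no read signal, so I can't confirm that the code was read. I then put the reader back, and the scene view shows it upright in its stand.
- **Bracket:** I set the bracket flat on the gauge plate, slid it in under the plunger and pressed it into the corner. It is still held there. Along the plate's axes the push is about 17 N on the back fence and 15 N on the side fence, with about 23 N downward.
- **Last checks:** The position stayed steady to about 0.1 mm over the last second. The wrist view shows no gap at either fence, and the dial needle has turned about a quarter turn.
- **Bystanders:** The round-post bracket and the other things in view were not moved.
- **Disagreements:** The top and wrist cameras put the plate corner about 3–4 mm apart, so I seated the bracket by contact force. The gripper leans about 0.3° under the push.

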